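Release and push out the latched rack of a tube scanner with a pin tool

TASK

Take the pin tool from its blue stand, put its pin into the yellow well of the tube scanner, and gently hold the red recessed release button down while pushing the rack out under the hood, all the way until the latch springs up at the far end. Move the rack with the pin tool only, then put the tool back in its stand and leave everything else where it is.

Things in the scene. Friction and masses are not known exactly. Their poses are not given: they have to be found in the camera images.
- scanner: low grey and white bench scanner, 250 x 178 x 95 mm, fixed; origin at the centre of its underside, +x the direction in which the rack is pushed out, z up. Two white side rails (outer faces 140 mm apart) and over the +x half a purple hood with a black window; the hood rises 22 mm above the level of the well's mouth, its edge 70 mm in front of the well at the start.
- well_mouth (a point): centre of the well's mouth, on top of the yellow block (37 x 37 mm) at the rack's -x end; moves with the rack. The well is 13 mm square. Axes: z out of the well, x the rack's travel, which slopes 0.087 rad (5 degrees) below level: the rack sinks about 5 mm over it; block and well are tilted alike. Mouth about 75 mm above the table at the start.
- button (a joint): how far the red button (10 mm square, in the well) is pressed, in m: 0 up, 0.006 bottomed. When up its top lies 4 to 16 mm below the well's mouth, different each time and not measured: feel for it. Spring: 2.5 N at the start of the travel, 5.5 N when bottomed, then a hard stop. The latch is free from 5 mm on. Pushing sideways before that makes the latch bind.
- slide (a joint): how far the rack has been pushed out, in m: 0 home, 0.062 end stop. Sliding takes about 3 N plus what the button rubs. The latch is a comb: if the button comes up on the way it catches within 15 mm and must be pressed again; beyond 0.0575 it springs up when let go and the rack is locked out.
- rack: the white slide with purple and red tube caps, the yellow block and the button; origin below its middle, axes as for well_mouth. The caps, from 35 mm in front (+x) of the well on, rise 4 mm above the mouth's level. Limit for the tool's total force on the rack, button included: 25 N.
- pin: pin tool: a steel pin 7 mm in diameter and 48 mm long under an orange handle 16 mm square and 62 mm long with a black end; 110 mm in all, 60 g. Origin at the pin's tip, z along the tool towards the handle, x and y square to the handle's flats. The handle begins 48 mm and ends 110 mm above the tip. It starts upright in the stand.
- pin_tip (a point): the tip of the pin, same as the tool's origin
- stand: blue block 60 x 60 x 55 mm, fixed, origin at the centre of its underside; at its centre a square hole, 11 mm wide with a 3 mm chamfer, 52 mm deep. The tool stands in it with the handle's foot on the block's top, 55 mm above the table, and the tip 7 mm above the table.
- tube_rack: white rack 80 x 80 mm, 91 mm high, with nine red and purple capped blood tubes, loose; a bystander
- microtube_tray: white tray 90 x 120 mm, 42 mm high, with clear microtubes, loose; a bystander
- jar: clear specimen jar with yellow lid, 54 mm in diameter, 60 mm high; a bystander
- spray: white bottle with blue cap, 60 mm in diameter, 150 mm high; a bystander
- marker: black marker, 12 x 120 x 12 mm, lying; a bystander
- beaker: glass beaker, 70 mm in diameter, 80 mm high; a bystander
There are look-alikes about, which are no part of the job. Several things have the shape of the stand; the one meant has the colours described above.

How it is judged (in metres and radians):
On the way, in this order (a step that is already met when the one before it is completed fails the run):
1. the button is held down by the pin tool with the rack still home (value of joint button above 0.005 m and value of joint slide below 0.006 m and contact force between pin and rack above 1 N), for 0.04 s.
2. the rack is pushed right out, the pin still holding the button down (value of joint slide above 0.0575 m and value of joint button above 0.003 m and contact force between pin and rack above 1 N), for 0.04 s.
3. the button has sprung up with the rack locked out (value of joint slide above 0.056 m and value of joint button below 0.0015 m), for 0.1 s.
At the end, for the whole second after the job is handed in: The rack is pushed out by more than 56 mm of its 62 mm and still, the button is up again (pressed less than 1.5 mm), and the pin tool stands in its stand, upright within 0.12 rad, its tip within 6 mm of the hole's axis and no more than 4 mm short of fully home, at rest and released (all of step 3 and horizontal distance between pin_tip and stand below 0.006 m and z of pin_tip in the frame of stand below 0.011 m and angle between pin's own z axis and vertical below 0.12 rad and linear speed of pin below 0.02 m/s and velocity of joint slide below 0.005 m/s); the robot touches nothing.
It fails at once if the pin tool presses on the rack or button with more than 25 N (contact force between pin and rack above 25 N).
It fails at once if the robot itself (fingers or arm) touches the rack (contact force between any of the fingers, the arm and rack above 1 N).
It fails at once if a bystander is moved by more than 20 mm (distance of any of tube_rack, microtube_tray, jar, spray, marker, beaker from where it was at the start of the episode above 0.02 m).
It also fails if it takes over 69 s, if anything falls off the work surface, if the arm or the gripper's body presses on something with over 40 N, if the wrist force passes 120 N, or if a joint passes its speed limit or range.

ROBOT

A 6-joint arm with a two-finger parallel gripper is mounted at the origin on the work surface. World frame = base frame: x ahead of the robot, y to its left, z up, the work surface at z = 0. Lengths are in mm, angles in rad, forces in N, time in s.
With the tool pointing down it reaches from about 275 to 850 mm from the base axis. Payload 19 kg.
Tool frame: the origin (TCP) lies midway between the tips of the shut fingers; the grasp point (between the pads) lies 19 mm behind it (ctrl.hold_point_z is the z of the grasp point in the tool frame, in mm); z points along the fingers, y is the line along which they close (so a half turn about z gives the same grasp; the last joint's range is limited). The gripper opens to 85 mm and grips with 20 to 120 N. Pads are 22 mm wide; open, the fingers measure 114 mm over their backs; the gripper's body (76 mm by 85 mm) begins 54 mm behind the grasp point. The pads swing forward as they close: fully open they stand 13 mm farther back than shut.
Start: joints at [1.177, 0.15, 1.437, -0, 1.554, -0.134], TCP at [147.716, 555.671, 231.267] pointing down, gripper open.
Joint ranges: [-2.8, 2.8], [-0.68, 2.1], [0.12, 2.68], [-1.39, 4.53], [0.16, 2.79], [-2.81, 2.81]. Speed limits (rad/s): [1.89, 1.89, 2.22, 3.01, 3.01, 3.01].

INTERFACE

Orientations are given as a unit quaternion [w, x, y, z].
In Python, from station import ctrl, capture gives the robot as it stands. Calls block until the motion is done:
- ctrl.reach(position, orientation): joint-space move of the TCP to a pose.
- ctrl.movel(position, rate=150, rotation=None): straight line of the TCP; rotation=None keeps the orientation; rate is the mean speed in mm/s.
- ctrl.move_j(angles): joint-space move.
- ctrl.gripper_to(opening, force=None): opening from 0.0 (shut) to 1.0 (fully open); force is the grip in N (None keeps the last); returns when the fingers have stopped.
- ctrl.dwell(seconds).
- ctrl.ik(position, orientation): joint angles nearest the present ones, or None.
- ctrl.state(): the state.
- capture(name): name is "scene" or "top" or "wrist"; returns a dict with "color" (384x512x3 uint8, red, green, blue), "range_z" (384x512 float32, mm along the optical axis (not along the pixel's ray), 0 where there is no reading), "fx", "fy", "cx", "cy" (pixels), "dist_coeffs" ([k1, k2, p1, p2, k3] as OpenCV has them; the pictures are not rectified), "xyz" and "orientation" of the camera in the world. Camera axes: x right, y down, z forward; pixel columns grow to the right and rows downward; lengths in mm; the calibration is good to about 2 mm. A picture is of the moment at which its call begins.
A pose or a line that the arm cannot do raises ctrl.PlanningError and nothing moves.
- ctrl.finish_job(): hands the job in; it is judged then, once.
The state is a dict: "t": time; "joint_positions": joint angles; "qd": joint speeds; "tau": joint torques, N m; "tool_pos": TCP position; "eef_rot": TCP orientation; "ft_force": force on the tool from outside, world axes, zero at the start; "torque": the same for the moment, N m; "width": opening from 0.0 (shut) to 1.0 (fully open); "grasp_force": force on a finger pad.
Only numpy, scipy, OpenCV 4.12 (cv2) and the standard library are available. Lean on these libraries where they do the work, as an engineer would, in place of code of your own. Each camera call takes 0.05 s, during which the arm holds its last target. There are 200 camera calls.

## Working session

There is one attempt and no reset: what is moved stays moved. The work goes in short steps, each a Python script; the robot and the scene stay as the last script left them, time stands still between calls to the robot, and variables do not carry over. Pictures are saved under pics/ and viewed, at most 10 in all, crops included, and the job is handed in when it is done.

```bash
ls; mkdir -p pics; python3 - <<'E'
from station import ctrl, capture
import cv2, numpy as np, pickle
for n in("scene","top"):
    c=capture(n); pickle.dump(c,open(f"{n}.pkl","wb"))
    cv2.imwrite(f"pics/{n}1.png",c["color"][:,:,::-1])
    print(n,c["xyz"],c["orientation"],c["fx"],c["dist_coeffs"])
s=ctrl.state();print(s["t"],s["ft_force"],s["eef_rot"],ctrl.hold_point_z)
E
```

```text
pics
scene [1205.78578144  162.02732602 1081.73049397] [-0.18619963  0.60757762  0.73754757 -0.22847914] 400.5425678267475 [0.01339165 0.         0.         0.         0.        ]
top [ 339.23447649   29.49995442 1327.49418495] [ 0.05467988 -0.69459383  0.7148669  -0.05928602] 381.93947173895384 [-0.11118673  0.          0.          0.          0.        ]
0.1 [ 0.09884608 -0.11190789  0.19656628] [-1.32168676e-04  1.29517210e-01  9.91577030e-01 -5.17949078e-04] -18.700000000000003
```

View pics/scene1.png

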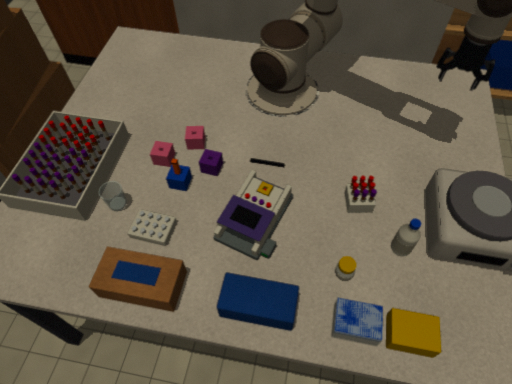

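View pics/top1.png

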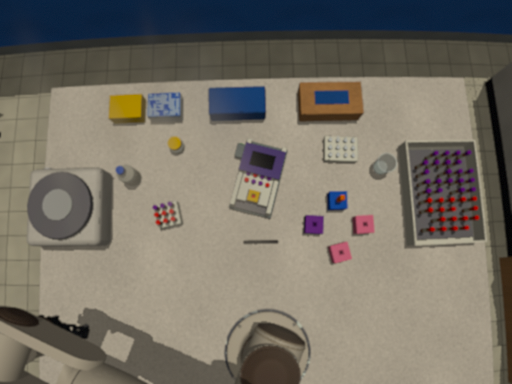

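The scene view (512x384) shows four stand-shaped blocks: blue with the orange tool at (179,178), purple at (211,161), and pink at (163,153) and (196,136). The blue one is the stand meant, because it matches in colour and holds the tool; in the top view it is at (338,201). In the top view the scanner's yellow block is at (253,197) and the hood at (265,160), with the marker at (261,242). Next I'll measure positions and take an enlarged crop.

```bash
cat > h.py <<'E'
import cv2, numpy as np
from scipy.spatial.transform import Rotation as R
def rot(q): return R.from_quat([q[1],q[2],q[3],q[0]])
def quat(r): x=r.as_quat(); return [x[3],x[0],x[1],x[2]]
def cloud(c):
    """world xyz for each pixel (nan where no depth)"""
    h,w=c["range_z"].shape
    K=np.array([[c["fx"],0,c["cx"]],[0,c["fy"],c["cy"]],[0,0,1.]])
    u,v=np.meshgrid(np.arange(w),np.arange(h))
    p=cv2.undistortPoints(np.stack([u,v],-1).reshape(-1,1,2).astype(float),K,np.array(c["dist_coeffs"])).reshape(-1,2)
    z=c["range_z"].reshape(-1,1).astype(float); z=np.where(z>0,z,np.nan)
    P=np.hstack([p*z,z])@rot(c["orientation"]).as_matrix().T+np.array(c["xyz"])
    return P.reshape(h,w,3)
def down(yaw): 
    """tool down; tool y axis along world angle yaw"""
    y=np.array([np.cos(yaw),np.sin(yaw),0]); z=np.array([0,0,-1.]); x=np.cross(y,z)
    return R.from_matrix(np.stack([x,y,z],1))
def hsv(c): return cv2.cvtColor(c["color"],cv2.COLOR_RGB2HSV)
E
python3 - <<'E'
from h import *; import pickle
for n,pts in (("top",dict(stand=(338,201),tool=(342,198),yellow=(253,197),hood=(265,160),purple=(314,225))),("scene",dict(stand=(179,184),tool=(176,163),yellow=(265,188)))):
    c=pickle.load(open(n+".pkl","rb"));P=cloud(c)
    for k,(u,v) in pts.items(): print(n,k,P[v,u].round(0))
    H=hsv(c); 
    for k,lo,hi,(u0,u1,v0,v1) in (("yellow",20,35,(235,285,175,215) if n=="top" else (245,290,175,205)),("blue",105,122,(325,352,188,215)if n=="top" else(165,195,160,192)),("orange",3,16,(325,352,188,215)if n=="top" else(165,195,155,185)),("purple",125,150,(235,295,135,215)if n=="top" else (210,290,195,250))):
        m=(H[...,0]>=lo)&(H[...,0]<=hi)&(H[...,1]>120)&(H[...,2]>60)
        M=np.zeros_like(m);M[v0:v1,u0:u1]=m[v0:v1,u0:u1]
        q=P[M];q=q[~np.isnan(q[:,0])]
        print(n,k,len(q),np.median(q,0).round(1) if len(q) else"", q.min(0).round() if len(q) else "",q.max(0).round() if len(q) else"")
    u,v=((338,201) if n=="top" else (205,165))
    if n=="scene":
        cv2.imwrite("pics/crop1.png",cv2.resize(c["color"][120:260,130:310,::-1],None,fx=4,fy=4,interpolation=cv2.INTER_CUBIC)[:600])
E
```

```text
top stand [ 493. -251.   72.]
top tool [ 497. -254.  119.]
top yellow [516.  31.  64.]
top hood [637. -12.  82.]
top purple [ 420. -176.   13.]
top yellow 108 [518.3  31.2  74.2] [498.  11.  57.] [539.  51.  82.]
top blue 243 [ 491.4 -246.1   54.4] [ 470. -284.   30.] [ 528. -226.   61.]
top orange 32 [ 499.1 -251.7  113.8] [ 492. -262.   63.] [ 507. -248.  121.]
top purple 12 [577.9  -0.7  71. ] [561. -24.  69.] [586.  30.  74.]
scene stand [ 534. -243.   33.]
scene tool [ 507. -248.  107.]
scene yellow [516.  33.  62.]
scene yellow 141 [524.8  33.6  73.8] [497.  10.  65.] [545.  55.  81.]
scene blue 206 [ 514.3 -246.1   54.7] [ 476. -284.   45.] [ 539. -224.   86.]
scene orange 72 [ 509.9 -253.9   98.2] [ 409. -312.   -5.] [ 515. -248.  121.]
scene purple 817 [649.6   6.3  83.9] [561. -74.  70.] [702.  74.  92.]
```

View pics/crop1.png

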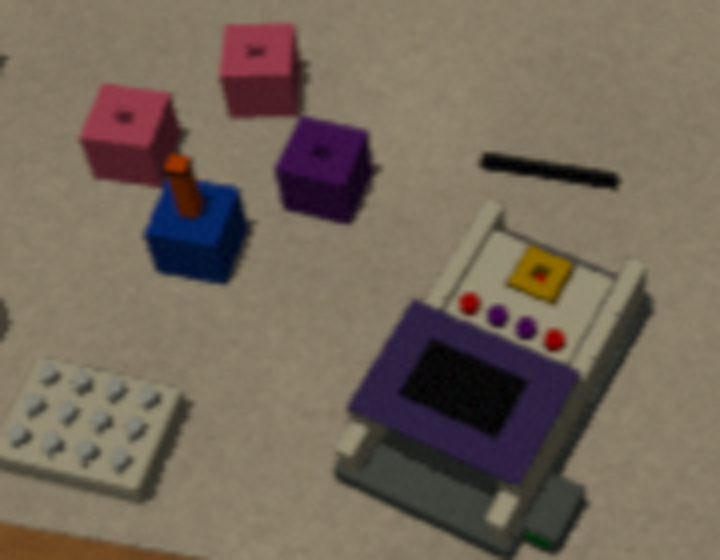

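The crop confirms the blue stand with the orange-handled tool at crop pixel (190,215). The yellow block with the red button is at (540,272), and the hood lies below it. Next come wrist views over both.

```bash
python3 - <<'E'
from station import ctrl, capture
from h import *; import pickle
for n,p in (("sc",[505,35,300]),("st",[470,-245,300])):
    ctrl.reach(p,quat(down(1.22)))
    c=capture("wrist"); pickle.dump(c,open(f"w_{n}.pkl","wb")); cv2.imwrite(f"pics/w_{n}.png",c["color"][:,:,::-1])
    print(n,c["xyz"],ctrl.state()["t"])
E
python3 -c "
import cv2,numpy as np
cv2.imwrite('pics/w1.png',cv2.resize(np.hstack([cv2.imread('pics/w_sc.png'),cv2.imread('pics/w_st.png')]),(800,300)))"
```

```text
sc [430.18466624  62.39520896 443.80261436] 2.4167
st [ 395.55738476 -217.31814325  443.94027348] 3.5583
```

View pics/w1.png

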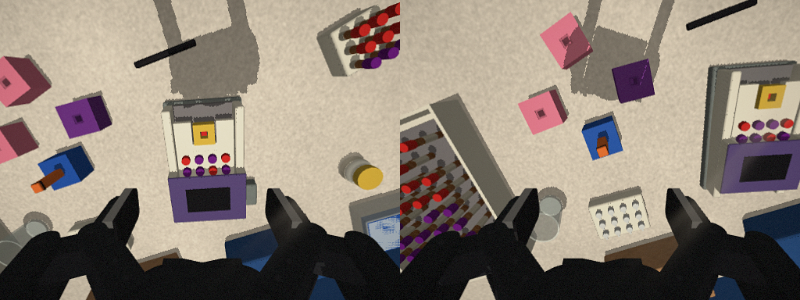

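The left half (scanner view) shows the yellow block at full-resolution pixel (261,171), square to the picture, with the red button in its well. The right half shows the blue stand at (257,177) with the orange handle leaning down the image.

```bash
python3 - <<'E'
from h import *; import pickle
def pts(c,lo,hi,box,zlo,zhi,s=110,v=50):
    P=cloud(c);H=hsv(c);u0,u1,v0,v1=box
    m=np.zeros(H.shape[:2],bool);m[v0:v1,u0:u1]=True
    m&=(H[...,0]>=lo)&(H[...,0]<=hi)&(H[...,1]>s)&(H[...,2]>v)&(P[...,2]>zlo)&(P[...,2]<zhi)
    return P[m]
def rect(n,q):
    r=cv2.minAreaRect(q[:,:2].astype(np.float32)); print(n,len(q),np.round(r[0],1),np.round(r[1],1),"ang",np.radians(r[2]).round(3),"z",np.percentile(q[:,2],[5,50,95]).round(1),"med",np.median(q,0).round(1))
a=pickle.load(open("w_sc.pkl","rb"));b=pickle.load(open("w_st.pkl","rb"))
y=pts(a,18,36,(235,290,145,200),66,85);rect("yellow sc",y)
A=np.c_[y[:,:2]-y[:,:2].mean(0),np.ones(len(y))];print("plane",np.linalg.lstsq(A,y[:,2],rcond=None)[0])
rect("red btn",pts(a,0,8,(245,278,155,190),30,90))
rect("hood",pts(a,122,150,(205,320,220,290),70,120,60))
rect("red st/y2",pts(b,18,36,(470,500,100,150),60,90))
rect("blue top",pts(b,100,125,(230,285,140,210),51,60))
rect("handle",pts(b,2,17,(240,290,165,215),65,125))
P=cloud(b);q=P[165:215,235:290].reshape(-1,3);q=q[(q[:,2]>110)&(q[:,2]<125)];rect("handle end",q)
# rail tops in scanner view: long light edges
g=cv2.cvtColor(a["color"],cv2.COLOR_RGB2GRAY)
P=cloud(a);q=P[120:300,190:340].reshape(-1,3);q=q[(q[:,2]>62)&(q[:,2]<120)];rect("scanner high",q)
E
```

```text
yellow sc 687 [521.8  32.5] [36.9 37.1] ang 1.294 z [70.4 75.5 77.6] med [520.1  32.7  75.5]
plane [-3.48350198e-02  1.20217665e-02  7.51229644e+01]
red btn 35 [521.3  32.2] [10.2 10.2] ang 1.314 z [55.1 64.7 69.2] med [523.6  32.2  64.7]
hood 4007 [ 6.365e+02 -5.000e-01] [138.6 102.2] ang 1.29 z [81.4 86.7 90.4] med [6.261e+02 5.000e-01 8.670e+01]
red st/y2 611 [523.2  38.1] [29.7 41.6] ang 1.439 z [67.6 75.8 77.7] med [521.1  38.6  75.8]
blue top 1324 [ 502.3 -255.4] [59.5 59.4] ang 1.554 z [54.9 56.3 57.5] med [ 494.8 -249.2   56.3]
handle 290 [ 502.  -255.1] [15.2 15.7] ang 0.028 z [ 70.5 116.2 119.1] med [ 497.  -254.1  116.2]
handle end 190 [ 502.6 -255.3] [16.5 16.9] ang 1.566 z [113.3 117.8 119.2] med [ 501.5 -255.   117.8]
scanner high 12728 [582.5  15. ] [140.1 217.3] ang 1.29 z [64.4 75.8 89.7] med [584.2  13.5  75.8]
```

Sizes check out: the block is 37x37, the button 10x10, the stand 59.5 and the scanner 140 wide. The travel yaw is -0.279. Now I'll grasp the tool.

```bash
python3 - <<'E'
from station import ctrl, capture
from h import *; import pickle
q=quat(down(1.556))
ctrl.gripper_to(1.0)
ctrl.reach([502.3,-255.3,190],q)
ctrl.movel([502.3,-255.3,70],rate=100)
f=lambda:(ctrl.dwell(.2),ctrl.state())[1]
print(f()["ft_force"])
ctrl.gripper_to(0.0,force=30); s=f(); print(s["ft_force"],s["width"],s["grasp_force"])
ctrl.gripper_to(0.0,force=100); s=f(); print(s["ft_force"],s["width"],s["grasp_force"],s["tool_pos"])
ctrl.movel([502.3,-255.3,200],rate=100); s=f(); print(s["ft_force"],s["width"],s["grasp_force"],s["t"])
c=capture("wrist"); pickle.dump(c,open("w_g.pkl","wb")); cv2.imwrite("pics/w_g.png",c["color"][:,:,::-1])
E
```

```text
[-0.40429066 -0.30322826  0.3008029 ]
[-0.35732155  0.13940922  1.42390527] 0.18245628263361777 32.746299505233765
[-1.28920996  0.53275892  5.58381881] 0.17103338260824377 97.33291268348694 [ 502.36263718 -255.36948555   70.20064999]
[-0.76677058 -0.17475523 -0.54037114] 0.1731269464825895 97.33338117599487 8.7583
```

View pics/w_g.png

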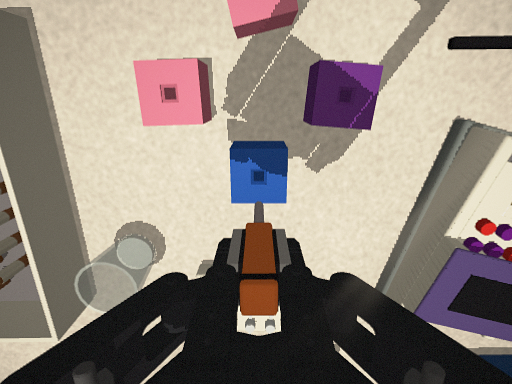

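The tool is held upright between the pads, with the steel pin visible at (259,205..220) and the stand hole at (259,176). Next I'll measure the pin axis against the TCP.

```bash
python3 - <<'E'
from h import *; import pickle
c=pickle.load(open("w_g.pkl","rb"));P=cloud(c)
q=P[196:224,250:270].reshape(-1,3);q=q[(q[:,2]>120)&(q[:,2]<190)]
print(len(q),q.min(0),q.max(0))
for lo in range(130,190,10):
    s=q[(q[:,2]>=lo)&(q[:,2]<lo+10)]
    if len(s):print(lo,len(s),s.mean(0).round(1))
r=P[225:275,245:275].reshape(-1,3);r=r[(r[:,2]>190)&(r[:,2]<255)]
h=hsv(c)
for v in (225,235,245,255,265): print(v,P[v,255:264].mean(0).round(1))
print("hole",P[168:186,250:268][h[168:186,250:268,2]<60].mean(0),P[150:200,235:285].reshape(-1,3)[::200].round(0)[:5])
E
```

```text
218 [ 494.42226613 -260.45084493  139.343413  ] [ 502.82469291 -249.05343127  189.73034136]
130 4 [ 500.4 -255.3  139.4]
140 48 [ 500.5 -255.3  145. ]
150 49 [ 500.4 -255.5  155. ]
160 56 [ 500.3 -255.5  165. ]
170 41 [ 500.1 -255.2  173.3]
180 20 [ 494.8 -254.7  188.6]
225 [ 494.8 -255.   191.4]
235 [ 494.9 -255.1  204. ]
245 [ 494.9 -255.1  215. ]
255 [ 494.9 -255.1  224.6]
265 [ 494.7 -255.2  233.3]
hole [nan nan nan] [[ 474. -279.   57.]
 [ 478. -279.   57.]
 [ 483. -279.   56.]
 [ 486. -279.   57.]
 [ 491. -280.   56.]]<stdin>:11: RuntimeWarning: Mean of empty slice.
  ret = um.true_divide(
```

```bash
cat > g.py <<'E'
from station import ctrl, capture
from h import *; import json,os
th=-0.279; t=0.087
d=np.array([np.cos(t)*np.cos(th),np.cos(t)*np.sin(th),-np.sin(t)])
n=np.array([np.sin(t)*np.cos(th),np.sin(t)*np.sin(th),np.cos(t)])
y=np.cross(n,d)                       # horizontal, angle th+pi/2
Q=quat(R.from_matrix(np.stack([np.cross(y,-n),y,-n],1)))
W=np.array([521.6,32.4,75.5])
def pose(s,a=0.): return W+n*(63-s)+d*(a-0.6)   # tip s below mouth, a along the travel
def force(k=4):
    F=[]
    for _ in range(k): ctrl.dwell(.02);F.append(ctrl.state()["ft_force"])
    F=np.mean(F,0); return np.array([F@n,F@d,F@y])
E
python3 - <<'E'
from g import *
ctrl.reach(pose(-60),Q)
ctrl.movel(pose(-8),rate=80); ctrl.dwell(.3)
b=force(8); print("base",b)
hit=None; s=-8
ctrl.movel(pose(0),rate=30)
s=0
while s<24:
    s+=0.5; ctrl.movel(pose(s),rate=15); f=force(3)-b
    print(s,f.round(2))
    if np.abs(f[1:]).max()>4 or f[0]>4: break
    if hit is None and f[0]>1.5: hit=s
    if hit: break
json.dump(dict(b=list(b),hit=hit,s=s),open("s.json","w")); print(hit,ctrl.state()["t"])
E
```

```text
base [-0.89084811 -0.05163611  0.05258742]
0.5 [0.22 0.22 0.12]
1.0 [-0.07 -0.09  0.25]
1.5 [-0.42  0.48  0.06]
2.0 [ 0.52 -0.36 -0.1 ]
2.5 [ 0.5  -0.08 -0.27]
3.0 [0.28 0.04 0.61]
3.5 [0.48 0.17 0.37]
4.0 [0.27 0.34 0.15]
4.5 [ 0.15  0.02 -0.52]
5.0 [ 0.01 -0.2  -0.03]
5.5 [-0.14  0.26 -0.08]
6.0 [ 0.63 -0.2   0.08]
6.5 [ 0.01 -0.11 -0.06]
7.0 [ 0.14 -0.17  0.56]
7.5 [0.05 0.47 0.01]
8.0 [ 0.58  0.05 -0.08]
8.5 [0.13 0.04 0.07]
9.0 [-0.16 -0.18 -0.11]
9.5 [0.23 0.17 0.2 ]
10.0 [ 0.29  0.08 -0.41]
10.5 [ 0.16 -0.15  0.15]
11.0 [-0.04 -0.1  -0.1 ]
11.5 [0.36 0.27 0.47]
12.0 [ 2.41 -0.14 -0.01]
12.0 18.7583
```

In the well, with the button found at about 12 mm. Now press to the stop.

```bash
python3 - <<'E'
from g import *
S=json.load(open("s.json")); b=np.array(S["b"]); s=S["s"]
while s<19.5:
    s+= 1.0 if s<16 else 0.25
    ctrl.movel(pose(s),rate=15); f=force(4)-b; print(s,f.round(2))
    if f[0]>7.5 or np.abs(f).max()>10: break
S["s"]=s; json.dump(S,open("s.json","w")); ctrl.dwell(.1); print(ctrl.state()["t"],(force(6)-b).round(2))
E
```

```text
13.0 [ 3.35  0.32 -0.08]
14.0 [3.47 0.04 0.32]
15.0 [ 4.48 -0.27  0.13]
16.0 [ 5.    0.26 -0.28]
16.25 [4.5  0.28 0.2 ]
16.5 [4.9  0.68 0.23]
16.75 [ 5.06 -0.11  0.04]
17.0 [ 5.39 -0.17 -0.17]
17.25 [ 5.59 -0.16 -0.04]
17.5 [ 5.51  0.09 -0.09]
17.75 [ 5.73 -0.09  0.14]
18.0 [ 7.75 -0.15  0.15]
22.6583 [ 8.08 -0.45  0.17]
```

```bash
python3 - <<'E'
from g import *
S=json.load(open("s.json")); b=np.array(S["b"]); s=S["s"]; a=0
while a<70:
    a+=1.0 if (a<6 or a>58) else 2.0
    ctrl.movel(pose(s,a),rate=25); f=force(3)-b; print(a,round(s,2),f.round(2))
    if np.linalg.norm(f)>17 or (a>56 and f[1]>11.5) or (a<50 and f[1]>12): break
    s+=float(np.clip(0.06*(7.5-f[0]),-.25,.25))
S.update(s=s,a=a); json.dump(S,open("s.json","w")); print(ctrl.state()["t"],(force(6)-b).round(2))
E
```

```text
1.0 18.0 [ 8.42 -1.06  0.2 ]
2.0 17.94 [ 7.73 -1.65 -0.  ]
3.0 17.93 [ 8.16 -1.59  0.  ]
4.0 17.89 [ 7.5  -2.08  0.56]
5.0 17.89 [ 7.97 -0.97 -0.01]
6.0 17.86 [ 7.34 -1.13  0.09]
8.0 17.87 [ 8.02 -1.09 -0.14]
10.0 17.84 [ 7.47 -0.42  0.07]
12.0 17.84 [ 6.96 -0.66 -0.14]
14.0 17.88 [ 7.88 -1.01 -0.92]
16.0 17.85 [ 7.46 -0.98 -0.33]
18.0 17.85 [ 7.58 -0.46  0.18]
20.0 17.85 [ 7.35 -1.05  0.3 ]
22.0 17.86 [ 7.22 -1.28 -0.63]
24.0 17.88 [ 7.55 -1.06 -0.3 ]
26.0 17.87 [ 7.8  -0.64 -0.43]
28.0 17.85 [ 7.58 -1.19 -0.31]
30.0 17.85 [ 7.12 -1.14  0.08]
32.0 17.87 [ 6.97 -0.8  -0.78]
34.0 17.9 [ 7.27 -0.64 -0.74]
36.0 17.92 [ 7.36 -0.78 -0.24]
38.0 17.93 [ 7.76 -0.56 -0.34]
40.0 17.91 [ 7.56 -1.3  -0.11]
42.0 17.91 [ 7.77 -1.34 -0.7 ]
44.0 17.89 [ 7.55 -0.96 -0.51]
46.0 17.89 [ 8.05 -1.12 -0.09]
48.0 17.85 [ 7.29 -0.88 -0.98]
50.0 17.87 [ 7.26 -1.08 -0.64]
52.0 17.88 [ 7.95 -0.81 -0.32]
54.0 17.85 [ 7.46 -0.94 -0.35]
56.0 17.86 [ 7.94 -1.15 -0.6 ]
58.0 17.83 [ 6.95 -1.16 -0.22]
60.0 17.86 [ 7.21 -1.31 -0.36]
61.0 17.88 [ 7.92 -1.19 -0.26]
62.0 17.86 [ 7.65 -1.13  0.01]
63.0 17.85 [ 8.33 -3.06 -0.68]
64.0 17.8 [ 8.62 -4.58 -0.84]
65.0 17.73 [ 8.36 -4.19 -0.24]
66.0 17.68 [ 8.11 -4.47 -0.13]
67.0 17.64 [ 6.94 -3.57 -0.1 ]
68.0 17.68 [ 9.41 -8.19  0.29]
69.0 17.56 [ 11.06 -11.85  -0.11]
70.0 17.35 [  7.79 -10.17  -0.57]
35.6583 [  8.11 -10.09   0.18]
```

The rack followed to the end stop: force was steady up to a = 62, then rose to about 10 N. Now relieve it, lift out and look.

```bash
python3 - <<'E'
from g import *
S=json.load(open("s.json")); b=np.array(S["b"]); s=S["s"]; a=S["a"]
ctrl.movel(pose(s,a-1.5),rate=20); print((force(4)-b).round(2))
for k in (3,6,10): ctrl.movel(pose(s-k,a-2.5),rate=25); print(k,(force(3)-b).round(2))
ctrl.movel(pose(-4,a-3),rate=60); print((force(3)-b).round(2))
ctrl.movel(pose(-100,a-3),rate=120)
ctrl.reach([502.3,-255.3,190],quat(down(1.556))); ctrl.dwell(.2)
c=capture("wrist"); 
import pickle; pickle.dump(c,open("w_r.pkl","wb"))
P=cloud(c); q=P[194:240,250:270].reshape(-1,3);q=q[(q[:,2]>110)&(q[:,2]<180)]
for lo in range(120,180,10):
    z=q[(q[:,2]>=lo)&(q[:,2]<lo+10)]
    if len(z):print(lo,len(z),z.mean(0).round(1),z.min(0).round(1)[2])
s_=capture("scene"); P=cloud(s_);H=hsv(s_)
m=(H[...,0]>=20)&(H[...,0]<=35)&(H[...,1]>120)&(H[...,2]>60); m[:175]=0;m[235:]=0;m[:,:225]=0;m[:,295:]=0
print("yellow",m.sum(),np.nanmedian(P[m],0), "expected",W+62*d)
im=np.hstack([cv2.resize(s_["color"][140:270,200:310],(390,460)),cv2.resize(c["color"][150:290,200:320],(390,455+5))])
cv2.imwrite("pics/after.png",im[:,:,::-1]); print(ctrl.state()["t"],ctrl.state()["tool_pos"])
E
```

```text
[ 4.75 -4.62  0.07]
3 [ 4.37 -1.68  0.34]
6 [ 0.34 -0.39  0.17]
10 [0.32 0.14 0.15]
[ 1.14 -0.25  0.2 ]
120 4 [ 499.4 -255.1  129.3] 129.0
130 48 [ 499.9 -254.6  135.3] 130.1
140 52 [ 499.8 -254.6  145.4] 140.3
150 56 [ 499.8 -254.5  155. ] 150.1
160 47 [ 499.8 -254.7  163.8] 160.2
170 25 [ 495.  -254.2  179. ] 177.9
yellow 74 [572.94853132  20.09568693  69.33378541] expected [580.97711785  15.39012132  70.11280196]
39.8167 [ 502.68013624 -254.7467806   190.01982599]
```

View pics/after.png

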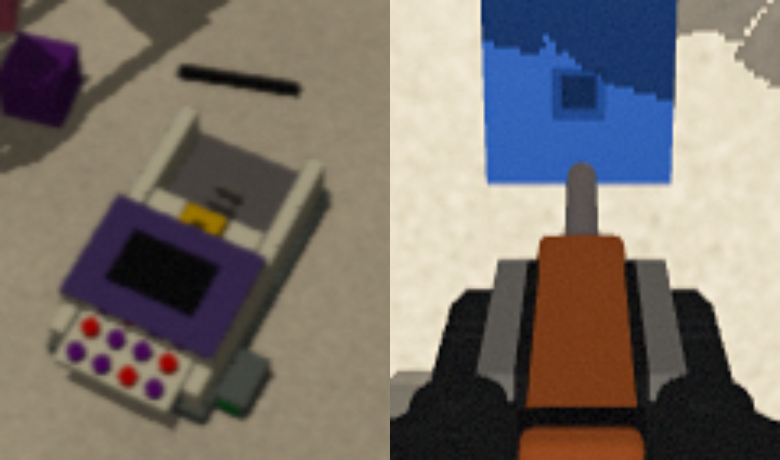

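The rack is fully out under the hood, its caps showing beyond it, and the yellow block is at the hood's edge (205,218). On the right the pin is upright above the hole, with the hole at (578,92). Now put the tool back.

```bash
python3 - <<'E'
from g import *
x,y_=502.3,-255.3
g=lambda:(ctrl.dwell(.15),ctrl.state())[1]
ctrl.movel([x,y_,124],rate=80); s=g(); b=s["ft_force"]; print(s["tool_pos"],b)
ok=True
for z in (116,108,95,85,78,74,72,71,70.3):
    ctrl.movel([x,y_,z],rate=40); s=g(); f=s["ft_force"]-b; print(z,f.round(2))
    if np.linalg.norm(f)>12: ok=z<73; break
print(ok,s["t"])
if ok:
    ctrl.gripper_to(0.35); print(g()["ft_force"]-b)
    ctrl.gripper_to(1.0); ctrl.movel([x,y_,190],rate=100); ctrl.dwell(.2)
    c=capture("wrist"); P=cloud(c); q=P[150:240,225:300].reshape(-1,3); q=q[(q[:,2]>113)&(q[:,2]<123)]
    print("end",len(q),cv2.minAreaRect(q[:,:2].astype(np.float32)),np.percentile(q[:,2],[50,95]))
    cv2.imwrite("pics/end.png",c["color"][:,:,::-1]); print(ctrl.state()["t"])
E
```

```text
[ 502.50180279 -255.44417466  124.53868979] [-0.68548538  0.48285728 -0.81398433]
116 [ 1.94  0.05 -0.3 ]
108 [ 1.12  0.4  -0.31]
95 [ 1.    0.09 -0.27]
85 [ 0.43 -0.74  0.14]
78 [ 0.74  0.07 -0.04]
74 [ 1.09 -0.4   0.53]
72 [ 1.44 -0.62 -0.19]
71 [ 0.42 -0.52 -1.08]
70.3 [ 0.92 -0.86  0.14]
True 45.1917
[ 0.51549404 -1.25575685  0.47674185]
end 399 ((501.9434509277344, -255.25611877441406), (15.884627342224121, 16.985111236572266), 88.86614227294922) [117.88923947 119.13026672]
47.825
```

View pics/end.png

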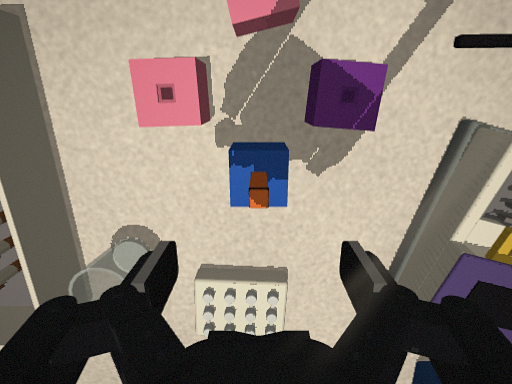

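The tool stands upright in the blue stand at (259,190), with its end at z = 118 as at the start. The gripper is clear of everything.

```bash
python3 -c "
from station import ctrl
print(ctrl.finish_job())"
```

```text
the job is handed in; nothing more can be done
None
```

I pushed the rack out to its end stop with the button held down, the button force dropped to zero as I lifted the pin out, and the tool is upright in its blue stand; the job was handed in at about 48 s of the 69 s, with no verdict returned.

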